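# Stand the gift tin on its heavy end

## Robot

A 7-joint arm with a two-finger parallel gripper is mounted at the origin on the work surface. World frame = base frame: x ahead of the robot, y to its left, z up, the work surface at z = 0. Lengths are in m, angles in rad, forces in N, time in s.
With the tool pointing down it reaches from about 0.425 to 0.875 m from the base axis. Payload 4.7 kg.
Tool frame: the origin (TCP) lies midway between the tips of the shut fingers; the grasp point (between the pads) lies 19 mm behind it (ctrl.grip_depth is the distance from the TCP to the grasp point, in m); z points along the fingers, y is the direction in which the jaws open and shut (so a half turn about z gives the same grasp; the last joint's range is limited). The gripper opens to 87 mm and grips with 3 to 60 N. Pads are 19 mm wide; open, the fingers measure 117 mm over their backs; the gripper's body (75 mm by 190 mm) begins 51 mm behind the grasp point.
Start: joints at [1.213, 0.321, -0.07, 1.45, 0.023, 1.371, -0.057], TCP at [0.236, -0.606, 0.189] pointing down, gripper open.
Joint ranges: [-2.86, 2.86], [-0.3, 2.09], [-1.38, 1.24], [0.06, 2.45], [-1.56, 4.7], [0.09, 2.05], [-2.69, 2.69]. Speed limits (rad/s): [2.57, 2.57, 3.14, 3.14, 3.14, 3.14, 3.14].

## Interface

Orientations are given as a rotation vector (axis times angle).
In Python, from bench import ctrl gives the robot as it stands. The module is installed in compiled form; this text tells all that it offers.
- The arm moves only by the shell command python3 -m inch 'ROWS' [FORCE]. ROWS is JSON, a list of rows, each a list of 5 numbers: the opening, from -1 (shut) to 1 (fully open), so that 0 is half open, then the shift along the tool's x, y, z in mm, then the turn about the tool's z in rad. In form: [[fingers, tx, ty, tz, twist], ...]. A call has 1 to 5 rows; each row shifts and turns the pose as measured when the row begins, along the tool's axes as they then stand; what a row does not reach is not made up. A row lasts 1/8 s, in which the tool goes at most 62.5 mm and 10.7 degrees, less where a joint would pass 70% of its speed; a pose out of reach is approached as far as the arm can. A call is refused whole if a number of a shift passes 62.5 or a number of a turn 0.188, either way. A call with a gripper value outside its range is refused whole. The fingers move at their own pace and stop on an object; FORCE is the grip in N (left out, the last holds). Time passes only in rows, so rows that do not move let the fingers close. It gives the time, the measured TCP pose, the force and the opening at its end, in the units of the state.
- ctrl.get_state(): the state, without advancing time (a new reading comes with each control period).
- ctrl.get_image(name): name is "scene" or "top" or "wrist"; returns a dict with "color" (480x640x3 uint8, red, green, blue), "range_z" (480x640 float32, m along the optical axis (not along the pixel's ray), 0 where there is no reading), "K" (3x3 intrinsics, pixels), "R" (3x3) and "t" (3): a world point X has camera coordinates R X + t. Camera axes: x right, y down, z forward; pixel columns grow to the right and rows downward; lengths in m; the calibration is good to about 2 mm. A picture is of the moment at which its call begins.
- ctrl.close_job(): hands the job in, once; it reports no verdict.
The state is a dict: "time": time; "joint_positions": joint angles; "qd": joint speeds; "joint_torque": joint torques, N m; "position": TCP position; "tool_rot": TCP orientation; "ft_force": force on the tool from outside, world axes, zero at the start; "torque": the same for the moment, N m; "grip_width": opening from 0.0 (shut) to 1.0 (fully open).
Only numpy, scipy, OpenCV 4.12 (cv2) and the standard library are available. Lean on these libraries where they do the work, as an engineer would, in place of code of your own. Each camera call takes 0.05 s, during which the arm holds its last target. There are 200 camera calls.

## Task

The sweets in the red gift tin have slid to one end. Lift the tin clear of the counter by its handle, see which end sinks, and stand it upright on that heavy end in the middle of the round white board, then let go. Leave the green tin where it is.

Things in the scene. Friction and masses are not known exactly. Their poses are not given: they have to be found in the camera images.
- tin_centre (a point): Centre of the red gift tin: closed box with two brass bands, 130 long (x), 60 wide (y), 50 mm high (z), 0.3-0.6 kg. Starts flat, handle up, turned any way. The ends look alike; either may hold the sweets (weight centre 18 mm off middle). Hung by the handle it swings freely and settles heavy end about 45 degrees down; lowered straight from there it lies flat again.
- tin_handle (a point): Middle of the red tin's wooden grip bar: level, along y, 78 long, 10 thick, 14 mm high; take it from above by its long flat faces. z points from the pins to the bar, 100 mm. The steel handle turns easily on side pins at the tin's mid-length, 18 mm above its centre; it starts upright within 6 degrees, stays there when let go, and clears the tin's ends as it swings.
- board_top (a point): Centre of the top of the round white board, 220 mm across, 10 mm thick, fixed flat on the counter. The hanging tin's low edge grips it by friction: set that edge down, then draw the handle over it in an arc, about 60 mm towards the sunken end. The tin turns up about the edge; once standing, its pins are 65 mm above the board, 18 mm off its middle on the side drawn to.
- green_centre (a point): Centre of the green gift tin, same shape, size and handle as the red one; it lies flat on the counter with its handle upright (top 150 mm above the counter). Not wanted: leave it where it is.
Things that resemble listed ones, but are neither listed nor needed, are in the scene too. What is shaped like the part that bears tin_centre but blue or pink is not meant.

How it is judged:
On the way:
1. the red tin is lifted clear by its handle and hangs tilted by more than 15 degrees (height (world z) of tin_centre above 0.09 m and angle between the x axis of tin_centre and the z axis of board_top, either way round below 1.3 rad), for 0.2 s.
At the end, for the whole second after the job is handed in: The red tin stands at rest on its heavy end (the hidden sweets, 35 mm from its middle, below), upright within 10 degrees, on the white board, its middle within 60 mm of the board's middle; the green tin is within 30 mm of where it started (angle between the x axis of tin_centre and the z axis of board_top, either way round below 0.18 rad and z of sweets in the frame of board_top below 0.045 m and horizontal distance between tin_centre and board_top below 0.06 m and z of tin_centre in the frame of board_top between 0.055 and 0.075 m and distance of green_centre from where it was at the start of the episode below 0.03 m and linear speed of tin below 0.02 m/s); the robot touches nothing.
It fails at once if the green tin is moved by more than 30 mm (distance of green_centre from where it was at the start of the episode above 0.03 m).
It also fails if it takes over 58 s, if anything falls off the work surface, if the arm or the gripper's body presses on something with over 40 N, if the wrist force passes 120 N, or if a joint passes its speed limit or range.

## Working session

There is one attempt and no reset: what is moved stays moved. The work goes in short steps, Python scripts to look and compute and a shell command to move; the robot and the scene stay as the last step left them, time stands still between calls to the robot, and variables do not carry over. Pictures are saved under pics/ and viewed, about 8 in all and at most 12, crops included, and the job is handed in when it is done.

```bash
mkdir -p pics
cat > h.py <<'E'
import numpy as np, cv2
from bench import ctrl
from scipy.spatial.transform import Rotation as Ro
def cloud(im):
    z=im["range_z"]; K=im["K"]; v,u=np.mgrid[:480,:640]
    c=np.stack([(u-K[0,2])/K[0,0]*z,(v-K[1,2])/K[1,1]*z,z],-1)
    P=(c-im["t"])@im["R"]; P[z<=0]=np.nan
    return P
def save(im,n): cv2.imwrite("pics/"+n,cv2.cvtColor(im["color"],cv2.COLOR_RGB2BGR))
E
python3 - <<'E'
from h import *
for n in("scene","top"):
    im=ctrl.get_image(n); save(im,n+"0.png"); np.savez("/tmp/"+n+"0.npz",**im)
    P=cloud(im); print(n, -im["R"].T@im["t"], np.nanmin(P[...,2]),np.nanmax(P[...,2]))
s=ctrl.get_state(); print(s)
print(Ro.from_rotvec(s["tool_rot"]).as_matrix().round(3))
E
```

```text
scene [ 1.09188585 -0.25071225  0.85387401] -0.7719985461961529 0.3677086158893279
top [ 0.52116688 -0.00817173  1.02900168] -0.7686088498190682 0.20350843426351217
{'time': 0.1, 'joint_positions': array([ 1.21309718,  0.32175617, -0.07009862,  1.45151823,  0.02261765,
        1.37081995, -0.05688692]), 'qd': array([-5.16048452e-04, -6.15989926e-04,  3.51169871e-05, -3.57711689e-03,
       -2.14792633e-03, -1.62234794e-04, -1.08224133e-03]), 'joint_torque': array([-1.56561523e-04, -4.92568409e+01, -4.05836692e-01, -3.13402104e+01,
       -6.42074109e-02,  3.95350065e-02,  7.41622716e-05]), 'position': array([ 0.23589543, -0.60509886,  0.18768378]), 'tool_rot': array([-3.08581391e+00, -5.80443201e-01,  6.59295519e-04]), 'ft_force': array([-0.37418593, -0.18433827,  0.2664039 ]), 'torque': array([-0.07459225,  0.02682982, -0.00180013]), 'grip_width': 0.9999068065069243}
[[ 0.932  0.363 -0.001]
 [ 0.363 -0.932  0.002]
 [-0.    -0.002 -1.   ]]
```

```bash
python3 -c "
import cv2,numpy as np
a=cv2.imread('pics/scene0.png');b=cv2.imread('pics/top0.png')
c=cv2.resize(np.hstack([a,b]),(800,300));cv2.imwrite('pics/both0.png',c)"
```

```text
(no output)
```

View pics/top0.png

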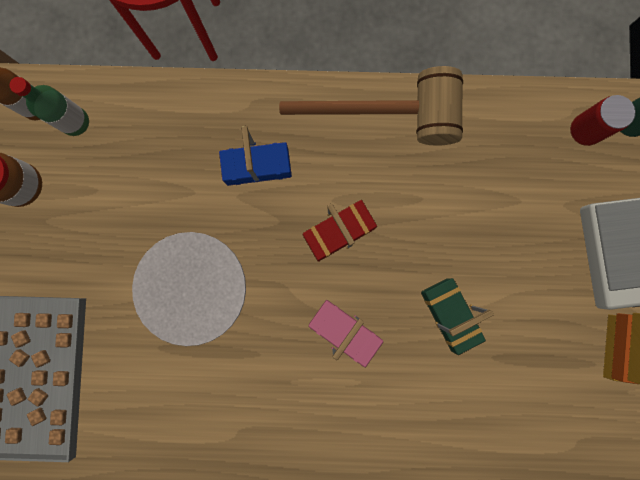

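View pics/scene0.png

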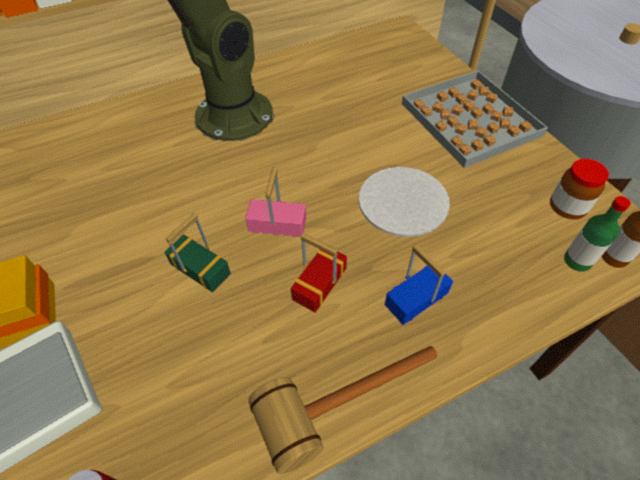

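The top view shows the red tin at (340,230), its bar running from about (330,207) to (352,245), the board at (189,289), green at (453,316), blue at (255,163) and pink at (345,333). The scene view shows the red bar at about (320,245).

```bash
cat >> h.py <<'E'
def ray(im,uv,z):
    K,R,t=im["K"],im["R"],im["t"]; o=-R.T@t
    d=R.T@np.array([(uv[0]-K[0,2])/K[0,0],(uv[1]-K[1,2])/K[1,1],1.]); return o+d*(z-o[2])/d[2]
def comps(mask,n=300):
    k,l,st,c=cv2.connectedComponentsWithStats(mask.astype(np.uint8)); return [l==i for i in range(1,k) if st[i,4]>=n]
def rect(P,m):
    r=cv2.minAreaRect((P[m][:,:2]*1000).astype(np.float32)); return np.round(r[0],1),np.round(r[1],1),round(r[2],1)
E
python3 - <<'E'
from h import *
for n in("top","scene"):
    im=dict(np.load("/tmp/"+n+"0.npz")); P=cloud(im); c=im["color"].astype(int); r,g,b=c[...,0],c[...,1],c[...,2]
    z=P[...,2]
    onb=(P[...,0]>.2)&(P[...,0]<.9)&(abs(P[...,1])<.6)
    print(n)
    # tin tops
    for col,m in(("red",(r>90)&(g<50)&(b<50)),("green",(g>r+15)&(g<110)),("blue",(b>r+50)),("pink",(r>170)&(b>100)&(g<130))):
        for q in comps(m&onb&(z>.02)&(z<.07)): 
            q=q&(abs(z-.05)<.006); 
            if q.sum()>100: print(col,q.sum(),np.median(z[q]),rect(P,q))
    for q in comps((z>.1)&(z<.18)&onb,20):
        p=P[q]; t=p[p[:,2]>p[:,2].max()-.02]; print("high",q.sum(),p[:,2].max().round(3),t.mean(0).round(4),cv2.minAreaRect((t[:,:2]*1000).astype(np.float32)))
    for q in comps((abs(z-.01)<.004)&(r>130)&(abs(r-b)<25)&onb,2000): print("board",q.sum(),np.median(z[q]),rect(P,q),cv2.minEnclosingCircle((P[q][:,:2]*1000).astype(np.float32)))
E
```

```text
top
red 400 0.04993170864511859 (array([634.5, -57.2]), array([57.3, 24.7]), 31.5)
red 610 0.050125642730280646 (array([611.7, -19.9]), array([57.6, 37.9]), 31.1)
red 188 0.05051631121530489 (array([ 422.7, -546.6]), array([  4.8, 112.9]), 84.5)
green 1094 0.049825219807604904 (array([747.4,  98.2]), array([66.5, 68.3]), 9.7)
green 753 0.049721203551089915 (array([737.2, 161.4]), array([66.6, 58.7]), 8.7)
green 315 0.049810865429335924 (array([ 515.5, -225.5]), array([18.1, 58.1]), 27.9)
green 884 0.05018502879562296 (array([ 475.3, -247.1]), array([51.6, 58.9]), 27.8)
blue 1108 0.049827585153935885 (array([747.7,  98.2]), array([66.9, 68.5]), 9.8)
blue 779 0.04968475292295208 (array([740.2, 164.8]), array([60. , 54.8]), 9.2)
high 476 0.146 [0.8571 0.5603 0.1346] ((857.6499633789062, 561.7135620117188), (54.60165786743164, 19.55034065246582), 0.4693275988101959)
high 1101 0.18 [0.8239 0.4903 0.1696] ((825.286376953125, 491.6806335449219), (12.120552062988281, 23.310550689697266), 62.08562088012695)
high 1127 0.12 [ 0.8358 -0.5173  0.1128] ((837.6217651367188, -519.641845703125), (62.
[... 2396 characters left out ...]
high 355 0.152 [ 0.624  -0.0338  0.1464] ((621.1953125, -33.82814407348633), (78.65374755859375, 12.77997875213623), 32.42453384399414)
high 387 0.153 [0.7504 0.1284 0.1465] ((747.708984375, 130.4056396484375), (78.72173309326172, 13.563416481018066), 8.27624797821045)
high 1708 0.124 [ 0.43   -0.5708  0.1176] ((422.7429504394531, -572.6473388671875), (47.45413589477539, 123.79803466796875), 84.8882064819336)
high 288 0.118 [ 0.8203 -0.5067  0.1125] ((817.9013061523438, -507.5833740234375), (49.20787048339844, 14.631900787353516), 62.31906509399414)
board 4685 0.00964425893077034 (array([504.7, 253.3]), array([215.4, 218.9]), 40.7) ((504.593994140625, 253.36094665527344), 110.83123779296875)
```

```bash
python3 -m inch '[[1,0,0,-50,-0.09],[1,0,0,-40,-0.09],[1,50,-23,0,0],[1,50,-23,0,0],[1,50,-23,0,0]]'; python3 -m inch '[[1,50,-23,0,0],[1,50,-23,0,0],[1,50,-23,0,0],[1,50,-23,0,0],[1,50,-23,0,0]]'
cat > rel.py <<'E'
# python3 rel.py x y z yawx_deg : shift in tool axes from measured TCP to target, mm, and twist
import sys; from h import *
a=list(map(float,sys.argv[1:])); s=ctrl.get_state(); R=Ro.from_rotvec(s["tool_rot"]).as_matrix()
print("t",s["time"],"pos",s["position"].round(4),"F",s["ft_force"].round(1),"w",round(s["grip_width"],3))
y=np.degrees(np.arctan2(R[1,0],R[0,0])); print("yaw",y.round(2),"tilt",np.degrees(np.arccos(-R[2,2])).round(2),"shift mm",(R.T@(np.array(a[:3])-s["position"])*1000).round(1),"twist",np.radians(y-a[3]).round(3))
E
python3 rel.py .621 -.034 .20 31.3
```

```text
time: 0.72
position: [0.3242, -0.4669, 0.2762]
tool_rot: [-3.017, -0.847, 0.004]
ft_force: [0.8, -1.2, 1.4]
grip_width: 1.001
time: 1.35
position: [0.4809, -0.23, 0.2754]
tool_rot: [-3.017, -0.845, 0.007]
ft_force: [0.6, -0.6, 0.2]
grip_width: 1.003
t 1.35 pos [ 0.4809 -0.23    0.2754] F [ 0.6 -0.6  0.2] w 1.003
yaw 31.3 tilt 0.57 shift mm [221.7 -93.9  75.9] twist 0.0
```

```bash
python3 -m inch '[[1,50,-23,0,0],[1,50,-23,0,0],[1,50,-23,0,0],[1,50,-19,0,0],[1,20,-6,40,0]]'; python3 -m inch '[[0,0,0,10,0],[0,0,0,0,0]]'; python3 rel.py .621 -.034 .124 31.3
python3 - <<'E'
from h import *
im=ctrl.get_image("wrist"); save(im,"w1.png"); P=cloud(im);z=P[...,2]
for q in comps((z>.13)&(z<.17)&(abs(P[...,0]-.62)<.08)&(abs(P[...,1]+.034)<.08),30): print(q.sum(),z[q].max(),P[q].mean(0),rect(P,q))
E
```

```text
time: 1.98
position: [0.6251, -0.0244, 0.2368]
tool_rot: [-3.015, -0.851, -0.001]
ft_force: [0.5, 0.0, -0.7]
grip_width: 0.998
time: 2.22
position: [0.6231, -0.0234, 0.2229]
tool_rot: [-3.011, -0.855, 0.009]
ft_force: [-0.2, -0.6, 0.9]
grip_width: 0.852
t 2.225 pos [ 0.6231 -0.0234  0.2229] F [-0.2 -0.6  0.9] w 0.852
yaw 31.69 tilt 0.74 shift mm [-7.1  9.2 98.9] twist 0.007
1239 0.15352261981012483 [ 0.62424638 -0.03239069  0.15105141] (array([622.3, -33.7]), array([77.4, 10.1]), 31.4)
```

View pics/w1.png

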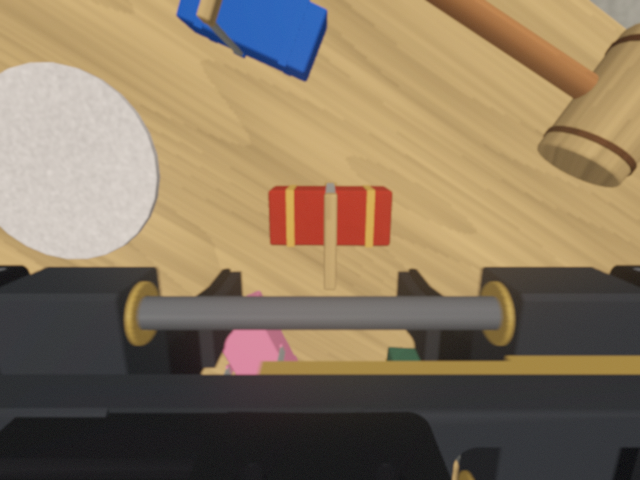

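The wrist view shows the red bar at (330,240), aligned with the tool's x axis and slightly off-centre between the fingers. It agrees with the top view: (0.622, -0.034), with its top at 0.151.

```bash
python3 -m inch '[[0,-6,10,25,0.007],[0,0,0,20,0],[0,0,0,0,0]]'; python3 rel.py .622 -.0337 .124 31.4
```

```text
time: 2.65
position: [0.6239, -0.0388, 0.1813]
tool_rot: [-3.021, -0.836, 0.001]
ft_force: [-0.7, -0.2, -0.4]
grip_width: 0.526
t 2.65 pos [ 0.6239 -0.0388  0.1813] F [-0.7 -0.2 -0.4] w 0.526
yaw 30.93 tilt 0.42 shift mm [ 0.9 -5.  57.3] twist -0.008
```

```bash
python3 -m inch '[[0,1,-5,20,-0.008],[0,0,0,18,0],[0,0,0,14,0],[0,0,0,4,0],[0,0,0,0,0]]'; python3 rel.py .622 -.0337 .124 31.4
```

```text
time: 3.28
position: [0.6226, -0.0323, 0.123]
tool_rot: [-3.017, -0.85, -0.002]
ft_force: [0.3, -0.0, 1.3]
grip_width: 0.5
t 3.275 pos [ 0.6226 -0.0323  0.123 ] F [ 0.3 -0.   1.3] w 0.5
yaw 31.48 tilt 0.41 shift mm [-1.2  0.8 -1. ] twist 0.001
```

```bash
python3 -m inch '[[-1,0,0,0,0],[-1,0,0,0,0],[-1,0,0,0,0],[-1,0,0,0,0],[-1,0,0,0,0]]' 45;  python3 -m inch '[[-1,0,0,-15,0],[-1,0,0,-20,0],[-1,0,0,-25,0],[-1,0,0,-25,0],[-1,0,0,-25,0]]';  python3 -m inch '[[-1,0,0,-25,0],[-1,0,0,-15,0],[-1,0,0,-8,0],[-1,0,0,0,0],[-1,0,0,0,0]]'; python3 -m inch '[[-1,0,0,0,0],[-1,0,0,0,0],[-1,0,0,0,0],[-1,0,0,0,0]]'
python3 - <<'E'
from h import *
im=ctrl.get_image("scene"); save(im,"s2.png")
P=cloud(im);c=im["color"].astype(int);r,g,b=c[...,0],c[...,1],c[...,2];s=ctrl.get_state();p=s["position"];print(p)
m=(r>80)&(g<60)&(b<60)&(np.linalg.norm(P[...,:2]-p[:2],axis=-1)<.12)&(P[...,2]>.03)
R=Ro.from_rotvec(s["tool_rot"]).as_matrix()
Q=(P[m]-p)@R; print(m.sum())
for y0 in range(-80,80,20):
    k=(Q[:,1]*1000>=y0)&(Q[:,1]*1000<y0+20)
    if k.sum()>5: print(y0,k.sum(),(P[m][k][:,2].min()*1000).round(),(P[m][k][:,2].max()*1000).round())
E
```

```text
time: 3.9
position: [0.6239, -0.0324, 0.1248]
tool_rot: [-3.018, -0.85, -0.007]
ft_force: [-0.2, -0.1, -0.5]
grip_width: 0.04
time: 4.53
position: [0.623, -0.0331, 0.2405]
tool_rot: [-3.018, -0.851, -0.006]
ft_force: [0.3, 0.3, -0.2]
grip_width: 0.007
time: 5.15
position: [0.6236, -0.033, 0.2942]
tool_rot: [-3.019, -0.852, -0.013]
ft_force: [0.4, -0.3, -0.5]
grip_width: 0.008
time: 5.65
position: [0.6227, -0.0331, 0.2919]
tool_rot: [-3.018, -0.851, -0.007]
ft_force: [-0.2, 0.1, -0.7]
grip_width: 0.005
[ 0.62273491 -0.03312184  0.29190332]
1271
-80 6 46.0 51.0
-60 56 35.0 52.0
-40 162 30.0 52.0
-20 214 32.0 52.0
0 257 31.0 62.0
20 221 30.0 54.0
40 161 33.0 53.0
60 194 30.0 53.0
```

View pics/s2.png

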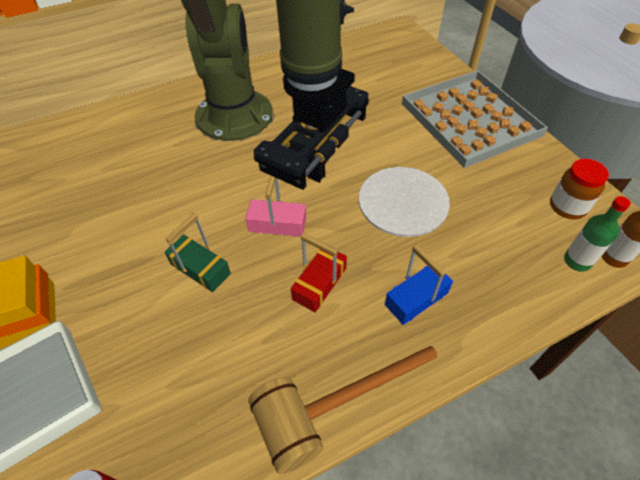

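The grip missed: the fingers shut fully, and the scene view shows the red tin still flat at (320,275) with the gripper at (310,160), apparently nearer the robot. I'll check the tool's position against the cameras.

```bash
cat >> h.py <<'E'
def proj(im,X):
    c=im["R"]@np.asarray(X)+im["t"]; q=im["K"]@c; return (q[:2]/q[2]).round(0)
E
python3 - <<'E'
from h import *
s=ctrl.get_state(); p=s["position"]; print(s["time"],p,s["joint_positions"].round(3))
a=[]
for n in("scene","top","wrist"):
    im=ctrl.get_image(n); print(n,"tcp at",proj(im,p),"bar at",proj(im,[.622,-.0337,.143]), "cam",(-im["R"].T@im["t"]).round(3))
    P=cloud(im); m=(P[...,2]>.2)&(P[...,2]<.45)&(P[...,0]<.9)&(P[...,0]>.3)&(abs(P[...,1])<.3)
    Q=P[m]; 
    if len(Q): 
        low=Q[Q[:,2]<np.percentile(Q[:,2],3)]; print(" lowest",Q[:,2].min().round(3),low.mean(0).round(3), "bbox",Q.min(0).round(3),Q.max(0).round(3))
    im2=im["color"].copy(); u=tuple(int(x) for x in proj(im,p)); cv2.circle(im2,u,5,(255,0,255),2); a.append(im2)
cv2.imwrite("pics/c3.png",cv2.cvtColor(np.hstack([a[1][100:400,150:550],a[2][180:480,120:520]]),cv2.COLOR_RGB2BGR))
E
```

```text
5.7 [ 0.62273491 -0.03312184  0.29190332] [ 0.475  0.285 -0.588  1.336  0.15   1.563 -1.116]
scene tcp at [317. 192.] bar at [318. 245.] cam [ 1.092 -0.251  0.854]
 lowest 0.325 [ 0.629 -0.035  0.336] bbox [ 0.576 -0.133  0.325] [0.702 0.065 0.45 ]
top tcp at [343. 211.] bar at [340. 223.] cam [ 0.521 -0.008  1.029]
 lowest 0.4 [0.588 0.019 0.415] bbox [0.541 0.002 0.4  ] [0.624 0.062 0.449]
wrist tcp at [318. 266.] bar at [319. 219.] cam [0.68 0.   0.49]
 lowest 0.327 [ 0.634 -0.039  0.377] bbox [ 0.583 -0.121  0.327] [0.699 0.057 0.45 ]
```

View pics/c3.png

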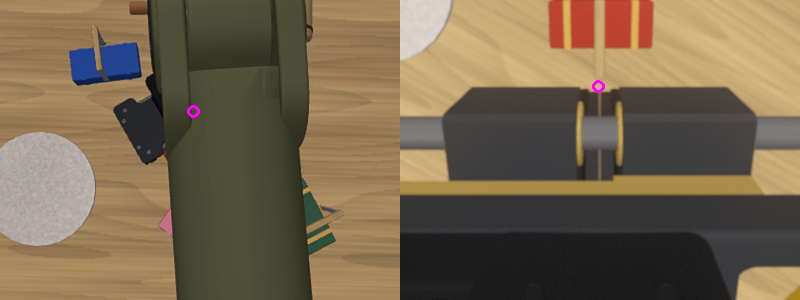

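In the left crop (top view) the arm hides the gripper. In the right crop (wrist view) the projected TCP, at (598,86), falls on the finger edge. The depth data put the lowest visible finger about 33 mm above the reported TCP, which would explain the miss. I'll look closer.

Run:
```python
from h import *
s=ctrl.get_state(); p=s["position"]
im=ctrl.get_image("scene"); P=cloud(im); R=Ro.from_rotvec(s["tool_rot"]).as_matrix()
c=im["color"].copy(); 
for q in(p,p-.019*R[:,2],p-.033*R[:,2]):
    cv2.circle(c,tuple(int(x) for x in proj(im,q)),1,(255,0,255),-1)
x=cv2.resize(c[100:250,230:430],(800,600),interpolation=cv2.INTER_NEAREST); cv2.imwrite("pics/z4.png",x[...,::-1])
T=(P-p)@R*1000
m=(abs(T[...,2])<150)&(abs(T[...,1])<12)&(abs(T[...,0])<100)
v,u=np.where(m)
for vv in range(v.min(),v.max()+1,3):
    k=m[vv]; 
    if k.any(): print(vv,np.where(k)[0].min(),np.where(k)[0].max(),np.median(T[vv][k],0).round(0))
```

```text
120 333 333 [  25.  -11. -149.]
123 300 332 [ -17.    2. -138.]
126 303 333 [  25.    1. -141.]
129 325 332 [  25.    1. -142.]
132 325 333 [  24.   -3. -133.]
135 325 340 [  27.   -6. -127.]
138 324 340 [  28.   -5. -123.]
141 323 341 [  32.    6. -127.]
144 331 340 [  36.   -5. -114.]
147 333 338 [  36.   -4. -109.]
150 332 334 [  37.   10. -116.]
153 332 333 [  37.   11. -111.]
162 319 319 [ 11.   6. -76.]
165 318 324 [ 10.  -1. -64.]
168 313 324 [  9.   6. -63.]
171 311 324 [  9.   9. -56.]
174 308 324 [  6.   8. -46.]
177 307 322 [  3.   9. -42.]
180 313 320 [  6.   9. -37.]
234 301 305 [-38.  -2. 143.]
237 300 311 [-29.   2. 142.]
240 305 318 [-16.   2. 144.]
243 311 324 [ -3.   1. 143.]
246 318 330 [ 12.   1. 143.]
249 323 336 [ 24.   3. 142.]
252 329 336 [ 32.   4. 145.]
```

View pics/z4.png

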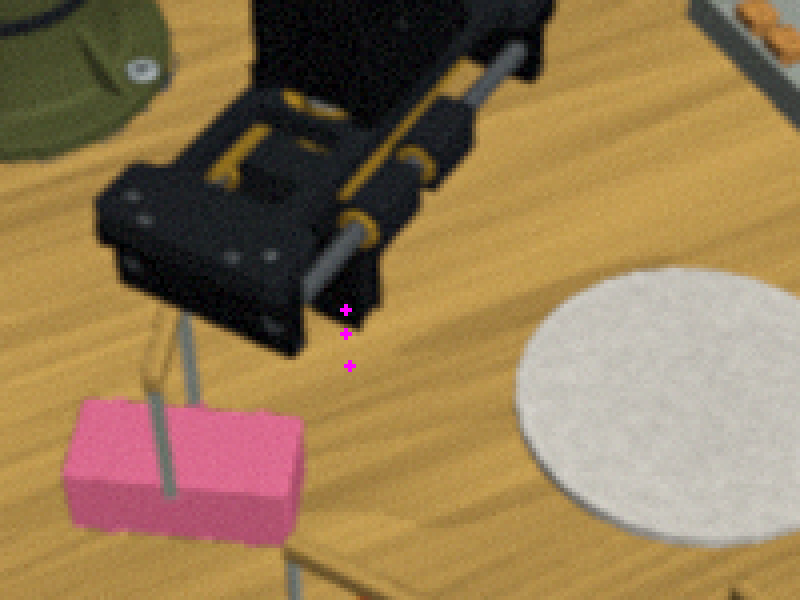

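Run:
```python
from h import *
s=ctrl.get_state(); p=s["position"]; R=Ro.from_rotvec(s["tool_rot"]).as_matrix()
for n in("scene","wrist"):
    im=ctrl.get_image(n); P=cloud(im); T=(P-p)@R*1000; z=T[...,2]
    print(n)
    for a in range(-100,-20,8):
        k=(z>=a)&(z<a+8)&(abs(T[...,1])<130)&(abs(T[...,0])<100)
        if k.sum()>2: print(a,k.sum(),"x",T[k][:,0].min().round(),T[k][:,0].max().round(),"y",np.percentile(T[k][:,1],[0,5,50,95,100]).round(), "n|y|<25",(k&(abs(T[...,1])<25)).sum(), T[k&(abs(T[...,1])<40)].mean(0).round(1) if (k&(abs(T[...,1])<40)).any() else '')
    m=(abs(T[...,1])<40)&(z>-60)&(z<-20)&(abs(T[...,0])<60)
    if m.any(): print("zmax",z[m].max(), "y",T[m][:,1].min(),T[m][:,1].max(),"x",T[m][:,0].min(),T[m][:,0].max())
print(ctrl.get_state()["torque"],ctrl.get_state()["position"])
```

```text
scene
-84 7 x -2.0 11.0 y [ 9. 10. 15. 16. 16.] n|y|<25 7 [  1.7  14.  -80.4]
-76 23 x -4.0 11.0 y [ 2.  4. 10. 13. 13.] n|y|<25 23 [  8.6   9.6 -71.8]
-68 33 x 1.0 12.0 y [-8. -4.  7. 12. 12.] n|y|<25 33 [  8.3   5.5 -63.6]
-60 48 x -4.0 11.0 y [-10.  -7.   8.  10.  11.] n|y|<25 48 [  7.3   3.7 -55.8]
-52 51 x -9.0 11.0 y [-9. -6.  8.  9. 10.] n|y|<25 51 [  4.4   4.9 -48. ]
-44 67 x -11.0 11.0 y [-8. -7.  8. 10. 10.] n|y|<25 67 [  3.4   5.2 -39.9]
-36 12 x -4.0 11.0 y [-8. -6.  8.  9. 10.] n|y|<25 12 [  5.1   4.4 -34.8]
zmax -32.872956050244 y -9.633444653836559 11.090821359441442 x -11.462532876871881 11.300177241267367
wrist
-100 58 x 1.0 10.0 y [-4. -4. -4.  6.  6.] n|y|<25 58 [  6.1   0.2 -95. ]
-92 680 x -7.0 7.0 y [-4. -4.  1.  6.  6.] n|y|<25 680 [ -0.6   0.8 -84.9]
-84 178 x -8.0 5.0 y [-4. -4.  0.  5.  6.] n|y|<25 178 [ -0.7   0.6 -83.7]
-68 163 x 8.0 11.0 y [-6. -5.  1.  7.  7.] n|y|<25 163 [  9.9   0.8 -62.7]
-60 237 x 9.0 12.0 y [-7. -5.  0.  7.  8.] n|y|<25 237 [ 10.    0.9 -56. ]
-52 270 x 2.0 12.0 y [-7. -7.  1.  8.  9.] n|y|<25 270 [  9.7   0.8 -47.9]
-44 225 x 9.0 12.0 y [-8. -7.  1.  9. 10.] n|y|<25 225 [ 10.2   0.9 -40. ]
-36 19 x 9.0 11.0 y [-8. -6.  2.  8.  9.] n|y|<25 19 [ 10.    1.2 -35.7]
zmax -35.19299565536905 y -8.044959402911815 9.640824475213138 x 2.1909819298480135 11.68249601213451
[-0.05983097 -0.05386805 -0.00379204] [ 0.62282622 -0.03307142  0.29215352]
```

Two cameras agree that the real fingertips sit about 33 mm above the reported TCP, and are centred in x and y. I'll apply that offset, so the grasp needs a reported z of about 0.091. I'll descend with the force watched.

```bash
python3 -m inch '[[0,0,0,0,0],[0,0,0,0,0],[0,0,0,40,0],[0,0,0,40,0],[0,0,0,30,0]]'; python3 rel.py .622 -.0337 .091 31.4
```

```text
time: 6.62
position: [0.6259, -0.0321, 0.183]
tool_rot: [-3.021, -0.852, -0.019]
ft_force: [-0.4, -0.6, 0.3]
grip_width: 0.462
t 6.625 pos [ 0.6259 -0.0321  0.183 ] F [-0.4 -0.6  0.3] w 0.462
yaw 31.51 tilt 0.73 shift mm [-5.4 -0.7 91.9] twist 0.002
```

```bash
python3 -m inch '[[0,-4,0,25,0],[0,0,0,25,0],[0,0,0,25,0],[0,0,0,10,0],[0,0,0,5,0]]'; python3 rel.py .622 -.0337 .091 31.4
```

```text
time: 7.25
position: [0.622, -0.0339, 0.0882]
tool_rot: [-3.02, -0.851, -0.015]
ft_force: [0.4, -1.2, 0.5]
grip_width: 0.499
t 7.25 pos [ 0.622  -0.0339  0.0882] F [ 0.4 -1.2  0.5] w 0.499
yaw 31.49 tilt 0.6 shift mm [ 0.1 -0.2 -2.8] twist 0.002
```

```bash
python3 -m inch '[[-1,0,0,-2,0],[-1,0,0,0,0],[-1,0,0,0,0],[-1,0,0,0,0],[-1,0,0,0,0]]' 45; python3 -m inch '[[-1,0,0,0,0],[-1,0,0,0,0]]'; python3 rel.py .622 -.0337 .091 31.4
```

```text
time: 7.88
position: [0.6238, -0.0338, 0.0932]
tool_rot: [-3.021, -0.852, -0.021]
ft_force: [0.6, -0.6, -0.7]
grip_width: 0.109
time: 8.12
position: [0.6238, -0.0337, 0.0932]
tool_rot: [-3.021, -0.852, -0.021]
ft_force: [0.8, 0.1, -0.5]
grip_width: 0.106
t 8.125 pos [ 0.6238 -0.0337  0.0932] F [ 0.8  0.1 -0.5] w 0.106
yaw 31.5 tilt 0.79 shift mm [-1.6 -1.   2.2] twist 0.002
```

The grip width is 9.2 mm, so the bar is held. Lifting gently.

```bash
python3 -m inch '[[-1,0,0,-5,0],[-1,0,0,-12,0],[-1,0,0,-20,0],[-1,0,0,-22,0],[-1,0,0,-22,0]]'; python3 -m inch '[[-1,0,0,-22,0],[-1,0,0,-20,0],[-1,0,0,-12,0],[-1,0,0,-6,0],[-1,0,0,0,0]]'; python3 -m inch '[[-1,0,0,0,0],[-1,0,0,0,0],[-1,0,0,0,0],[-1,0,0,0,0],[-1,0,0,0,0]]'
cat > tilt.py <<'E'
from h import *
import sys
s=ctrl.get_state(); p=s["position"]; R=Ro.from_rotvec(s["tool_rot"]).as_matrix()
g=p-.052*R[:,2]
im=ctrl.get_image("scene"); save(im,sys.argv[1]); P=cloud(im); c=im["color"].astype(int); r,gg,b=c[...,0],c[...,1],c[...,2]
T=(P-g)@R*1000
m=(r>70)&(gg<.45*r)&(b<.5*r)&(abs(T[...,0])<45)&(abs(T[...,1])<110)&(T[...,2]>40)&(T[...,2]<220)
Q=T[m]; print(s["time"],p.round(4),s["ft_force"].round(1),"n",len(Q))
for y0 in range(-100,100,10):
    k=(Q[:,1]>=y0)&(Q[:,1]<y0+10)
    if k.sum()>4: print(y0,k.sum(),"z below grasp",np.percentile(Q[k][:,2],[0,50,100]).round(),"x",Q[k][:,0].min().round(),Q[k][:,0].max().round())
E
python3 tilt.py s5.png
```

```text
time: 8.75
position: [0.62, -0.0343, 0.176]
tool_rot: [-3.018, -0.851, -0.011]
ft_force: [0.7, 0.5, -4.5]
grip_width: 0.108
time: 9.38
position: [0.6206, -0.0337, 0.2444]
tool_rot: [-3.02, -0.853, -0.02]
ft_force: [-0.5, 0.4, -4.3]
grip_width: 0.11
time: 10.0
position: [0.6192, -0.0337, 0.2416]
tool_rot: [-3.018, -0.853, -0.013]
ft_force: [-1.0, 0.4, -4.3]
grip_width: 0.109
10.0 [ 0.6192 -0.0337  0.2416] [-1.   0.4 -4.3] n 1955
-70 27 z below grasp [72. 83. 99.] x 1.0 28.0
-60 33 z below grasp [ 63.  78. 109.] x 8.0 28.0
-50 62 z below grasp [ 54.  65. 115.] x 15.0 29.0
-40 130 z below grasp [ 56.  64. 129.] x -16.0 28.0
-30 127 z below grasp [ 63.  75. 135.] x -29.0 28.0
-20 211 z below grasp [ 73.  80. 144.] x -32.0 27.0
-10 264 z below grasp [ 80.  89. 153.] x -31.0 28.0
0 276 z below grasp [ 86. 100. 168.] x -31.0 32.0
10 261 z below grasp [100. 109. 172.] x -32.0 28.0
20 247 z below grasp [110. 118. 171.] x -31.0 28.0
30 94 z below grasp [120. 131. 161.] x -30.0 27.0
40 215 z below grasp [129. 136. 146.] x -31.0 27.0
```

View pics/s5.png

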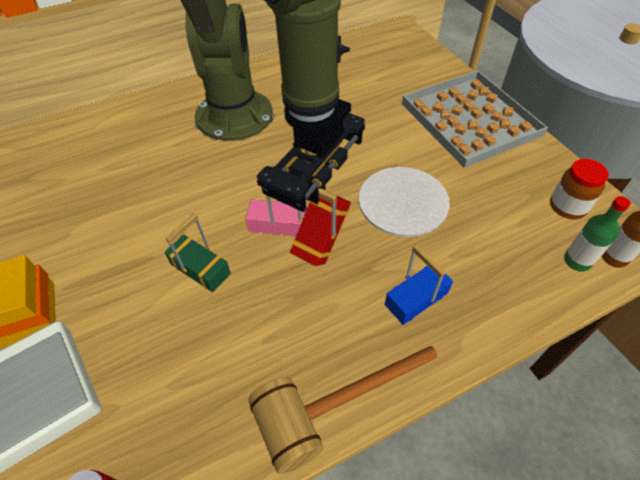

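The scene view shows the red tin hanging at (320,230), tilted about 45°, with its near/right end sunk. In tool axes that end is +y, and its low edge is about 172 mm below the grasp, as the geometry predicts. Now carrying it to the board; the pins should start 41 mm short of the middle, on the -y tool side.

```bash
python3 -m inch '[[-1,4,-10,0,0],[-1,4,-20,0,0],[-1,4,-28,0,0],[-1,4,-30,0,0],[-1,4,-30,0,0]]'; python3 -m inch '[[-1,4,-30,0,0],[-1,4,-30,0,0],[-1,4,-30,0,0],[-1,4,-30,0,0],[-1,4,-25,0,0]]'; python3 rel.py .483 .287 .20 31.4
```

```text
time: 10.68
position: [0.5717, 0.0841, 0.2422]
tool_rot: [-3.017, -0.852, -0.014]
ft_force: [-0.1, -0.8, -4.7]
grip_width: 0.115
time: 11.3
position: [0.5035, 0.2326, 0.2446]
tool_rot: [-3.011, -0.869, -0.016]
ft_force: [0.5, 0.1, -5.0]
grip_width: 0.111
t 11.3 pos [0.5035 0.2326 0.2446] F [ 0.5  0.1 -5. ] w 0.111
yaw 32.2 tilt 0.75 shift mm [ 11.1 -56.7  44.9] twist 0.014
```

```bash
python3 -m inch '[[-1,4,-20,0,0],[-1,4,-16,0,0.014],[-1,3,-12,0,0],[-1,0,-6,0,0],[-1,0,0,0,0]]'; python3 -m inch '[[-1,0,0,0,0],[-1,0,0,0,0],[-1,0,0,0,0],[-1,0,0,0,0],[-1,0,0,0,0]]'; python3 rel.py .483 .287 .134 31.4; python3 tilt.py s6.png
```

```text
time: 11.92
position: [0.476, 0.2944, 0.2462]
tool_rot: [-3.011, -0.868, -0.018]
ft_force: [-0.4, -0.3, -4.7]
grip_width: 0.108
time: 12.55
position: [0.4775, 0.2916, 0.2459]
tool_rot: [-3.014, -0.861, -0.018]
ft_force: [1.1, 0.2, -3.5]
grip_width: 0.111
t 12.55 pos [0.4775 0.2916 0.2459] F [ 1.1  0.2 -3.5] w 0.111
yaw 31.89 tilt 0.76 shift mm [  0.8   7.3 111.9] twist 0.009
12.55 [0.4775 0.2916 0.2459] [ 1.1  0.2 -3.5] n 1485
-70 5 z below grasp [74. 83. 91.] x 27.0 28.0
-60 11 z below grasp [ 67.  77. 101.] x 27.0 28.0
-50 19 z below grasp [ 52.  72. 111.] x 2.0 28.0
-40 134 z below grasp [50. 57. 97.] x -30.0 28.0
-30 73 z below grasp [ 57.  63. 132.] x -30.0 27.0
-20 197 z below grasp [ 68.  77. 142.] x -31.0 28.0
-10 219 z below grasp [ 73.  88. 154.] x -30.0 28.0
0 211 z below grasp [ 78.  99. 166.] x -30.0 32.0
10 208 z below grasp [100. 109. 170.] x -30.0 28.0
20 184 z below grasp [110. 120. 165.] x -30.0 27.0
30 83 z below grasp [121. 134. 158.] x -30.0 27.0
40 141 z below grasp [131. 140. 146.] x -30.0 27.0
```

```bash
python3 -m inch '[[-1,1,4,15,0.005],[-1,0,3,25,0],[-1,0,0,25,0],[-1,0,0,20,0],[-1,0,0,10,0]]'; python3 -m inch '[[-1,0,0,4,0],[-1,0,0,0,0],[-1,0,0,0,0],[-1,0,0,0,0],[-1,0,0,0,0]]'; python3 rel.py .483 .287 .134 31.4
```

```text
time: 13.22
position: [0.4836, 0.2854, 0.1448]
tool_rot: [-3.018, -0.851, -0.017]
ft_force: [0.9, 0.5, -4.2]
grip_width: 0.108
time: 13.85
position: [0.4845, 0.2857, 0.1416]
tool_rot: [-3.017, -0.85, -0.019]
ft_force: [0.5, -0.5, -3.8]
grip_width: 0.111
t 13.85 pos [0.4845 0.2857 0.1416] F [ 0.5 -0.5 -3.8] w 0.111
yaw 31.47 tilt 0.81 shift mm [-0.7 -1.8  7.6] twist 0.001
```

```bash
python3 -m inch '[[-1,0,-1,4,0],[-1,0,0,0,0]]'; python3 -m inch '[[-1,0,0,3,0],[-1,0,0,0,0]]';  python3 rel.py .483 .287 .134 31.4; python3 tilt.py s7.png
```

```text
time: 14.1
position: [0.4841, 0.2868, 0.1376]
tool_rot: [-3.017, -0.85, -0.02]
ft_force: [-0.0, 0.2, -4.6]
grip_width: 0.112
time: 14.35
position: [0.4845, 0.289, 0.1365]
tool_rot: [-3.015, -0.851, -0.024]
ft_force: [-0.4, 0.0, -2.4]
grip_width: 0.104
t 14.35 pos [0.4845 0.289  0.1365] F [-0.4  0.  -2.4] w 0.104
yaw 31.51 tilt 1.03 shift mm [-2.4  0.9  2.5] twist 0.002
14.35 [0.4845 0.289  0.1365] [-0.4  0.  -2.4] n 1185
-70 5 z below grasp [77. 86. 94.] x 26.0 27.0
-60 9 z below grasp [ 69.  82. 107.] x 26.0 27.0
-50 24 z below grasp [ 51.  61. 107.] x 1.0 28.0
-40 87 z below grasp [50. 60. 66.] x -30.0 22.0
-30 62 z below grasp [57. 72. 79.] x -30.0 24.0
-20 157 z below grasp [ 69.  79. 135.] x -30.0 27.0
-10 176 z below grasp [ 77.  89. 151.] x -30.0 27.0
0 169 z below grasp [ 84.  99. 147.] x -31.0 32.0
10 153 z below grasp [ 99. 109. 165.] x -31.0 27.0
20 153 z below grasp [108. 118. 162.] x -30.0 26.0
30 63 z below grasp [120. 132. 153.] x -30.0 26.0
40 125 z below grasp [129. 138. 147.] x -31.0 26.0
```

The edge touches at a reported z of about 0.1365, where the supported weight falls. Starting the arc.

```bash
python3 -m inch '[[-1,-1,5,0,0],[-1,0,5,0,0],[-1,0,5,0,0]]';  python3 rel.py .483 .287 .136 31.4; python3 tilt.py s8.png
```

```text
time: 14.78
position: [0.4927, 0.2753, 0.1379]
tool_rot: [-3.015, -0.851, -0.028]
ft_force: [-1.0, -0.4, 0.8]
grip_width: 0.105
t 14.775 pos [0.4927 0.2753 0.1379] F [-1.  -0.4  0.8] w 0.105
yaw 31.53 tilt 1.14 shift mm [ -2.2 -15.    1.9] twist 0.002
14.775 [0.4927 0.2753 0.1379] [-1.  -0.4  0.8] n 1171
-70 6 z below grasp [65. 68. 83.] x 23.0 27.0
-60 10 z below grasp [62. 74. 98.] x 25.0 27.0
-50 17 z below grasp [51. 56. 97.] x -1.0 27.0
-40 14 z below grasp [45. 47. 50.] x 3.0 22.0
-30 113 z below grasp [44. 54. 61.] x -29.0 25.0
-20 144 z below grasp [ 54.  73. 148.] x -29.0 27.0
-10 208 z below grasp [ 68.  85. 148.] x -30.0 27.0
0 213 z below grasp [ 62.  99. 166.] x -31.0 31.0
10 202 z below grasp [ 99. 115. 160.] x -32.0 26.0
20 103 z below grasp [118. 126. 157.] x -31.0 26.0
30 140 z below grasp [134. 144. 151.] x -31.0 26.0
```

```bash
python3 -m inch '[[-1,-1,6,0,0],[-1,0,6,1,0],[-1,0,6,1.5,0]]';  python3 rel.py .483 .287 .136 31.4; python3 tilt.py s9.png
```

```text
time: 15.2
position: [0.5032, 0.2562, 0.1344]
tool_rot: [-3.018, -0.849, -0.029]
ft_force: [0.4, -0.1, -1.1]
grip_width: 0.111
t 15.2 pos [0.5032 0.2562 0.1344] F [ 0.4 -0.1 -1.1] w 0.111
yaw 31.42 tilt 1.13 shift mm [ -1.2 -36.8  -1.5] twist 0.0
15.2 [0.5032 0.2562 0.1344] [ 0.4 -0.1 -1.1] n 1093
-60 6 z below grasp [49. 53. 61.] x 25.0 28.0
-50 9 z below grasp [48. 57. 85.] x 27.0 28.0
-40 14 z below grasp [42. 44. 52.] x 0.0 28.0
-30 21 z below grasp [ 40.  42. 142.] x 3.0 27.0
-20 78 z below grasp [ 40.  46. 168.] x -27.0 28.0
-10 296 z below grasp [ 40.  69. 160.] x -31.0 28.0
0 358 z below grasp [ 68.  98. 161.] x -29.0 34.0
10 235 z below grasp [103. 127. 160.] x -30.0 27.0
20 76 z below grasp [142. 152. 158.] x -30.0 26.0
```

```bash
python3 -m inch '[[-1,-1,6,1,0],[-1,0,6,3,0],[-1,0,5,3,0]]';  python3 rel.py .483 .287 .136 31.4; python3 tilt.py s10.png
```

```text
time: 15.62
position: [0.5123, 0.2389, 0.1259]
tool_rot: [-3.019, -0.847, -0.028]
ft_force: [1.4, -0.6, -1.4]
grip_width: 0.109
t 15.625 pos [0.5123 0.2389 0.1259] F [ 1.4 -0.6 -1.4] w 0.109
yaw 31.35 tilt 1.08 shift mm [  0.2 -56.4 -10. ] twist -0.001
15.625 [0.5123 0.2389 0.1259] [ 1.4 -0.6 -1.4] n 822
-20 13 z below grasp [ 40. 128. 158.] x 19.0 27.0
-10 43 z below grasp [ 40.  89. 159.] x -12.0 28.0
0 755 z below grasp [ 40.  97. 163.] x -29.0 33.0
10 6 z below grasp [ 72. 106. 153.] x -18.0 16.0
```

```bash
python3 -m inch '[[-1,0,2,1,0],[-1,0,0,0,0]]'
cat > up.py <<'E'
from h import *
import sys
s=ctrl.get_state(); p=s["position"]; R=Ro.from_rotvec(s["tool_rot"]).as_matrix()
im=ctrl.get_image("scene"); save(im,sys.argv[1]); P=cloud(im); c=im["color"].astype(int); r,g,b=c[...,0],c[...,1],c[...,2]
ax=np.array([.8536,.521,0]); u=np.array([.521,-.8536,0]); B=np.array([.504,.2526,.01])
D=(P-B)*1000; a,w,z=D@ax,D@u,D[...,2]
m=(r>70)&(g<.45*r)&(b<.5*r)&(abs(a)<60)&(abs(w)<90)&(z>3)&(z<160)
f=m&(z<120)&(z>10); k=np.polyfit(z[f],w[f],1); res=w-np.polyval(k,z); f&=abs(res)<4; k=np.polyfit(z[f],w[f],1)
t=m&(z>120)
print(s["time"],p.round(4),s["ft_force"].round(1),"n",m.sum(),"face lean deg",np.degrees(np.arctan(k[0])).round(1),"w at 65mm",np.polyval(k,65).round(1),"zmax",z[m].max().round(1),"zmin",z[m].min().round(1),"a",a[m].min().round(),a[m].max().round(),"w",w[m].min().round(),w[m].max().round(),"top n",t.sum())
E
python3 up.py s11.png; python3 rel.py .483 .287 .136 31.4
```

```text
time: 15.92
position: [0.5138, 0.2376, 0.1252]
tool_rot: [-3.018, -0.846, -0.029]
ft_force: [-0.6, 0.6, -1.0]
grip_width: 0.114
15.925 [0.5138 0.2376 0.1252] [-0.6  0.6 -1. ] n 976 face lean deg 0.0 w at 65mm 23.5 zmax 159.5 zmin 3.7 a -30.0 34.0 w -10.0 28.0 top n 246
t 15.975 pos [0.5137 0.2377 0.1252] F [ 0.  -0.1  0.4] w 0.109
yaw 31.33 tilt 1.13 shift mm [ -0.4 -58.1 -10.7] twist -0.001
```

View pics/s11.png

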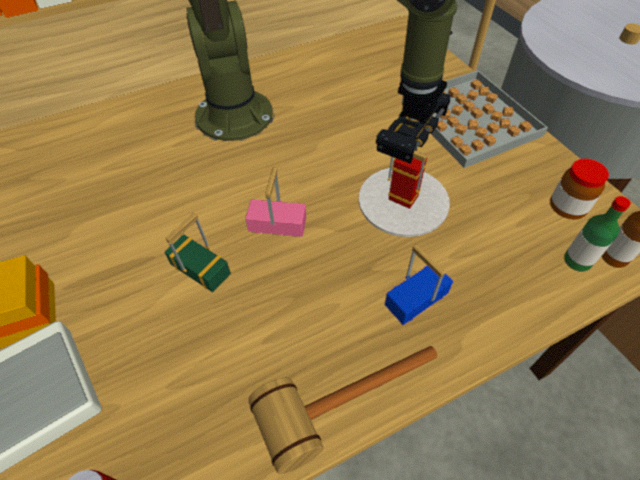

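The scene view shows the red tin standing on the board at (405,180). Its face lean is 0.0° and its middle is about 1-2 mm from the board's middle. Letting go.

```bash
python3 -m inch '[[-0.5,0,0,0,0],[-0.5,0,0,0,0],[-0.3,0,0,0,0],[-0.3,0,0,0,0]]'; python3 -m inch '[[-0.3,0,0,-8,0],[-0.3,0,0,-15,0],[0,0,0,-25,0],[0,0,0,-40,0],[0,0,0,-40,0]]'; python3 -m inch '[[0,0,0,-20,0],[0,0,0,0,0],[0,0,0,0,0],[0,0,0,0,0],[0,0,0,0,0]]'; python3 up.py s12.png
python3 - <<'E'
from h import *
im=ctrl.get_image("scene"); P=cloud(im); z=P[...,2]; c=im["color"].astype(int); r,g,b=c[...,0],c[...,1],c[...,2]
for q in comps((g>r+15)&(g<110)&(abs(z-.05)<.006)&(P[...,1]<-.15),100): print("green",rect(P,q))
E
```

```text
time: 16.48
position: [0.5134, 0.2376, 0.1251]
tool_rot: [-3.018, -0.848, -0.028]
ft_force: [-0.5, -0.0, 0.5]
grip_width: 0.332
time: 17.1
position: [0.5101, 0.2355, 0.2576]
tool_rot: [-3.018, -0.849, -0.023]
ft_force: [1.2, -0.1, 0.2]
grip_width: 0.495
time: 17.73
position: [0.5104, 0.2361, 0.2821]
tool_rot: [-3.018, -0.849, -0.032]
ft_force: [1.5, 0.7, -0.9]
grip_width: 0.499
17.725 [0.5104 0.2361 0.2821] [ 1.5  0.7 -0.9] n 1084 face lean deg 0.1 w at 65mm 23.6 zmax 159.6 zmin 3.9 a -30.0 33.0 w -23.0 28.0 top n 356
green (array([ 467.5, -251.8]), array([75.8, 61.2]), 28.5)
green (array([ 517.8, -225.3]), array([20. , 58.4]), 28.4)
```

View pics/s12.png

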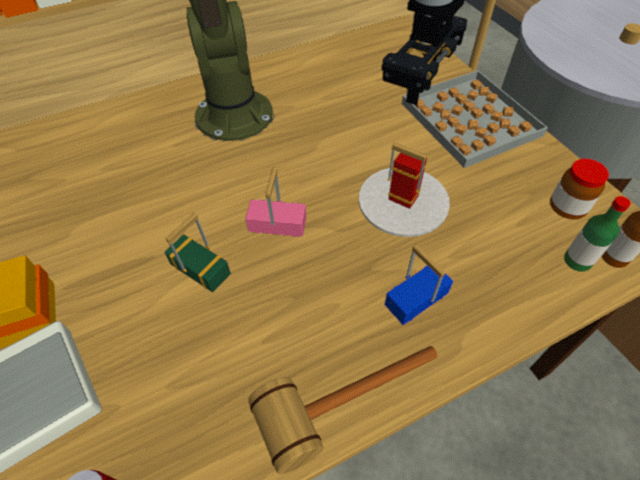

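The tin stands free at (405,180) with its handle upright. The gripper is well above it, and the green tin hasn't moved.

```bash
python3 -c "
from bench import ctrl
print(ctrl.close_job())"
```

```text
the job is handed in; nothing more can be done
None
```

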